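# Proof-pull on the bench spring gauge

### The job

Check the repaired coffee-machine spring that is mounted in the bench pull gauge: draw the gauge out by its handle until the drag pointer stands between the two raised marks, not beyond them, then ease the handle back so that the spring runs home without snapping. Then press the button of the record box fully down and let it come up. Do not push the drag pointer itself, and leave the tray, portafilter and screwdriver where they are.

Things in the scene. Friction and masses are not known exactly. Their poses are not given: they have to be found in the camera images.
- gauge: Pull gauge screwed to the bench: grey base plate 235 x 110 x 10 mm carrying an aluminium case 215 long, 64 wide, top face 65 mm above the bench; a dark spring knob at the rear. Origin on the bench under the middle of the case's front face; x runs back along the case, y to its left, z up. The handle is drawn out along -x.
- handle: Handle in front of the case: a D-shaped bow. Black crossbar 116 mm long, 18 mm thick, along the gauge's y; origin at its centre, 36 mm above the bench, 75 to 85 mm in front of the case at the start; axes as the gauge. Runs free (about 1 N) for a hidden length of 2 to 28 mm, different each time, then takes up the spring: 3 N at once, then 0.22 N per mm. The free part is not sprung back.
- bow (a point): Middle of the opening inside the bow, 32 mm behind the crossbar's centre (gauge +x), 36 mm above the bench; it moves with the handle. The opening is 94 mm wide, 41 mm deep between crossbar and rods at the sides and over 60 mm deep in the middle, free down to the bench, so fingers can go in from above. Steel side rods 10 mm thick. The handle can come out 110 mm in all.
- pull (a joint): Sprung pointer block, steel, 22 x 30 x 14 mm, on top of the case: its way in m out of home towards the handle (0 home, at most 0.073). It stands still while the handle runs through its slack, then moves with it one to one, and springs home when the handle is let go.
- rider: Drag pointer: black upright plate 4 mm thick (along the gauge's x), 34 wide, 24 high, on top of the case in front of the pointer block. Origin in the middle of its thickness on the case's top face, axes as the gauge. The pointer block pushes it forward (-x) and it stays at the farthest place it was pushed to (friction 1 N). At the start it stands 4 to 15 mm in front of the block.
- marks: The two marks: upright steel dark ridges 20 mm high on a clip clamped fast to the case's right edge (-y), 16 mm clear between them. Origin midway between the ridges on the middle line of the case's top face, axes as the gauge: the drag pointer is right when its origin is at the same x along the gauge. They stand 36 to 55 mm of travel out from the pointer block's home.
- logger: Record box fixed on the bench, grey, 120 x 85 x 45 mm, with a dark display and a push button. Origin in the middle of its underside. On the left or the right of the gauge.
- record_top (a point): Middle of the top face of the record box's black push button, 28 mm across, in a steel collar 44 mm across; 67 mm above the bench, its collar top is 57 mm above the bench.
- record (a joint): Push button, m pressed down: 0 up, 0.006 fully down; 1.5 N to start, 5 N fully down; it springs up again.
- tray: Bystander: blue parts tray 130 x 100 x 35 mm, loose. Origin in the middle of its underside.
- portafilter: Bystander: steel filter cup 72 mm across, 36 high, with a black handle to its -x, 215 mm long overall, loose. Origin under the cup.
- screwdriver: Bystander: screwdriver 190 mm long lying loose. Origin under its middle.
Not all that is in view belongs to the job. What is meant by the logger is not orange, and is the larger of those in its own colour.

How it is judged:
By the outcome, as a careful person would: the job done as asked, in the order asked, and still so for the second after the job is handed in, with the robot touching nothing.
It also fails if it takes over 51 s, if anything falls off the work surface, if the arm or the gripper's body presses on something with over 40 N, if the wrist force passes 120 N, or if a joint passes its speed limit or range.

### The arm

A 6-joint arm with a two-finger parallel gripper is mounted at the origin on the work surface. World frame = base frame: x ahead of the robot, y to its left, z up, the work surface at z = 0. Lengths are in m, angles in degrees, forces in N, time in s.
With the tool pointing down it reaches from about 0.35 to 0.875 m from the base axis. Payload 4.2 kg.
Tool frame: the origin (TCP) lies midway between the tips of the shut fingers; the grasp point (between the pads) lies 19 mm behind it; z points along the fingers, y is the direction in which the jaws open and shut (so a half turn about z gives the same grasp; the last joint's range is limited). The gripper opens to 87 mm and grips with 3 to 60 N. Pads are 19 mm wide; open, the fingers measure 117 mm over their backs; the gripper's body (75 mm by 190 mm) begins 51 mm behind the grasp point.
Start: joints at [-54.339, 22.042, 0.453, 0, -68.411, -14.817], TCP at [0.222, -0.584, 0.223] pointing down, gripper open.
Joint ranges: [-179.83, 179.83], [-69.29, 118.12], [-61.27, 80.66], [-181.25, 117.63], [-171.15, -9.14], [-177.46, 177.46]. Speed limits (degrees/s): [159.86, 159.86, 180, 180, 180, 180].

### API

Orientations are given as a 3x3 rotation matrix whose columns are the frame's x, y, z axes.
In Python, from station import r gives the robot as it stands.
- The arm moves only by the tool carry_out, never from a script. Its argument "steps" is a list of rows, each a list of 2 entries, a list of its own where there are three numbers: the shift along the tool's x, y, z in cm, then the turn about the tool's z in degrees. In form: [[[x, y, z], twist], ...]. A call has 1 to 20 rows; each row is the pose to reach, as a shift and turn from the pose measured when the call began, along the tool's axes at that moment; what a row does not reach only later rows make up. A row lasts 1/10 s, in which the tool goes at most 50 mm and 8.59 degrees, less where a joint would pass 70% of its speed; a pose out of reach is approached as far as the arm can. A call with a gripper value outside its range is refused whole. "gripper" is the gripper's target within -1 to 1 (fully open at 1, half-way at 0, shut at -1), set as the call begins (left out, the last holds). The fingers move at their own pace and stop on an object; the grip force is fixed at half the most. Time passes only in rows, so rows that repeat a pose let the fingers close. It gives the time, the measured TCP pose, the force and the opening at its end, in the units of the state.
- r.sense(): the state, without advancing time (a new reading comes with each control period).
- r.capture(name): name is "side" or "top"; returns the picture (480x640x3 uint8, red, green, blue); there is no depth.
- r.calibration(name): a dict with "camera_matrix" (3x3 intrinsics, pixels), "D" ([k1, k2, p1, p2, k3] as OpenCV has them; the pictures are not rectified), "world_from_camera" (4x4, takes a point from camera to world coordinates). Camera axes: x right, y up, looking along -z (the intrinsics and any distortion apply to the point x, -y, -z); pixel columns grow to the right and rows downward; lengths in m; the calibration is good to about 2 mm. A picture is of the moment at which its call begins. calibration takes no time and is no camera call.
- r.finish_job(): hands the job in, once; it reports no verdict.
Trained networks look in the newest picture that a camera, given by its name, has taken for a name from the list of things; names that differ only in an ending like _2 or _b are one class to them, and where a whole thing is asked for, a point or a joint stands for the part that bears it (a point fixed in the world has none). Each returns a list of dicts, best first, with "confidence" (0 to 1); they miss things now and then, are a little off and sometimes report something else, mostly with a low value. They report only what shows in the picture. A call takes as long as a camera call. They do not tell look-alikes from the thing itself.
- r.cut_out(camera, target): "pixels" (480x640 bool, what is visible of it).
- r.place_of(camera, target): "centre" ([x, y, z] in m, in world coordinates, good to about 4 mm: a listed point, or the origin of a listed thing).
The state is a dict: "time_s": time; "joints": joint angles; "joint_velocities": joint speeds; "effort": joint torques, N m; "tcp_pos": TCP position; "ee_rot": TCP orientation; "wrist_force": force on the tool from outside, world axes, zero at the start; "moment": the same for the moment, N m; "gripper_width": opening from 0.0 (shut) to 1.0 (fully open).
Only numpy, scipy, OpenCV 4.12 (cv2) and the standard library are available. Lean on these libraries where they do the work, as an engineer would, in place of code of your own. Each camera call takes 0.05 s, during which the arm holds its last target. There are 200 camera calls.

## Working session

There is one attempt and no reset: what is moved stays moved. The work goes in short steps, Python scripts to look and compute and a tool call to move; the robot and the scene stay as the last step left them, time stands still between calls to the robot, and variables do not carry over. Pictures are saved under pics/ and viewed, about 8 in all and at most 12, crops included, and the job is handed in when it is done.

Besides the shell and the picture viewer there is one more tool, called after "Emit:" by a JSON object that holds its "fn" and its "kwargs", one argument or row to a line. carry_out: Moves the arm, as the interface text tells. Its arguments: {"type":"object","properties":{"steps":{"type":"array","items":{"type":"array"}},"gripper":{"type":"number"}},"required":["steps"]}

```bash
mkdir -p pics; ls; cat > h.py <<'E'
import numpy as np, cv2
from station import r
def cam(n):
    c=r.calibration(n); return np.array(c["camera_matrix"],float),np.array(c["D"],float),np.array(c["world_from_camera"],float)
def proj(n,P):
    K,D,T=cam(n); P=np.atleast_2d(P).astype(float)
    p=(P-T[:3,3])@T[:3,:3]; p=p*[1,-1,-1]
    return cv2.projectPoints(p.reshape(-1,1,3),np.zeros(3),np.zeros(3),K,D)[0].reshape(-1,2)
def at_z(n,uv,z):
    K,D,T=cam(n)
    q=cv2.undistortPoints(np.array(uv,float).reshape(-1,1,2),K,D).reshape(-1,2)
    d=np.c_[q[:,0],-q[:,1],-np.ones(len(q))]@T[:3,:3].T
    o=T[:3,3]; return o+d*((z-o[2])/d[:,2])[:,None]
def save(n,name,crop=None,s=1):
    im=r.capture(n)[:,:,::-1]
    if crop: a,b,c,d=crop; im=im[b:d,a:c]
    if s!=1: im=cv2.resize(im,None,fx=s,fy=s,interpolation=cv2.INTER_CUBIC)
    cv2.imwrite("pics/"+name,im)
E
python3 - <<'E'
from h import *
for n in("top","side"):
    save(n,n+"0.png"); print(n,cam(n)[2][:3,3].round(3))
    for t in["gauge","handle","bow","rider","marks","pull","logger","record_top","tray","portafilter","screwdriver"]:
        try:
            print(t,[(np.round(d["centre"],3).tolist(),round(d["confidence"],2),proj(n,d["centre"])[0].round().tolist()) for d in r.place_of(n,t)])
        except Exception as e: print(t,e)
print(r.sense())
E
```

```text
pics
top [0.447 0.057 1.322]
gauge [([0.583, 0.062, 0.003], 0.91, [320.0, 200.0])]
handle [([0.505, 0.027, 0.037], 0.8, [335.0, 231.0])]
bow [([0.534, 0.048, 0.039], 0.83, [326.0, 219.0]), ([0.645, 0.089, 0.064], 0.45, [308.0, 171.0])]
rider [([0.647, 0.086, 0.064], 0.57, [309.0, 170.0])]
marks [([0.622, 0.082, 0.062], 0.41, [311.0, 181.0])]
pull it knows: bow, gauge, handle, logger, marks, portafilter, record_top, rider, screwdriver, tray
logger [([0.555, 0.511, 0.004], 0.65, [138.0, 214.0]), ([0.309, 0.294, 0.002], 0.64, [226.0, 313.0]), ([0.511, 0.353, 0.004], 0.56, [202.0, 231.0])]
record_top [([0.695, -0.354, 0.0], 0.73, [486.0, 152.0]), ([0.479, 0.368, 0.068], 0.63, [189.0, 244.0]), ([0.28, 0.3, 0.061], 0.57, [220.0, 328.0]), ([0.534, 0.517, 0.054], 0.44, [129.0, 222.0])]
tray [([0.491, -0.314, 0.0], 0.77, [473.0, 235.0])]
portafilter [([0.666, 0.345, 0.001], 0.7, [204.0, 168.0])]
screwdriver [([0.694, -0.357, -0.001], 0.84, [487.0, 153.0])]
side [0.315 1.018 0.823]
gauge [([0.587, 0.063, -0.001], 0.74, [280.0, 258.0])]
handle [([0.501, 0.028, 0.036], 0.74, [315.0, 244.0])]
bow
[... 964 characters left out ...]
7e-03,
       -6.84112964e+01, -1.48186452e+01]), 'joint_velocities': array([ 0.00356694, -0.0927825 ,  0.06309373,  0.02233477, -0.05249045,
        0.1163508 ]), 'effort': array([ 5.59905457e-04, -3.90483069e+01,  1.87624723e+01,  4.22454268e+00,
        1.54791400e-02, -2.03195498e-05]), 'tcp_pos': array([ 0.22241036, -0.58406909,  0.22257235]), 'ee_rot': array([[-9.34569000e-01, -3.55781932e-01,  3.74913545e-05],
       [-3.55781933e-01,  9.34569000e-01, -2.40264614e-05],
       [-2.64900768e-05, -3.57931326e-05, -9.99999999e-01]]), 'wrist_force': array([-0.47954544, -0.3061508 ,  0.16920694]), 'moment': array([ 0.0024873 , -0.02340436, -0.03689531]), 'gripper_width': 1.0002255436151348}
```

View pics/top0.png

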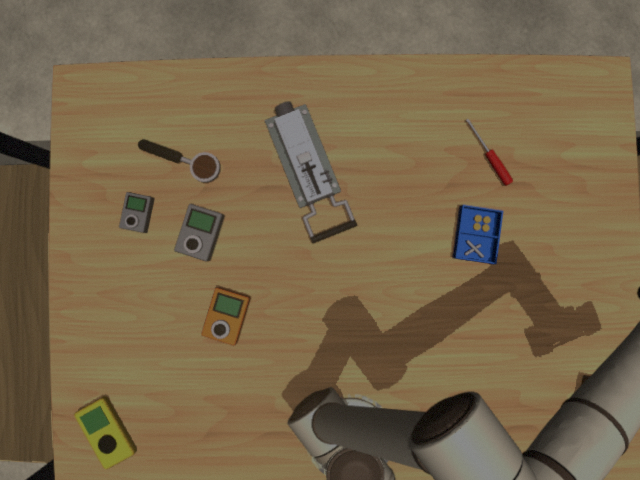

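```bash
python3 - <<'E'
from h import *
a=cv2.imread("pics/top0.png"); b=cv2.imread("pics/side0.png")
A=cv2.resize(a[190:350,100:240],None,fx=2.8,fy=2.8,interpolation=cv2.INTER_CUBIC)
B=cv2.resize(a[110:260,270:370],None,fx=3,fy=3,interpolation=cv2.INTER_CUBIC)[:448]
h=448;B=np.vstack([B,np.zeros((max(0,h-len(B)),B.shape[1],3),np.uint8)])[:h]
A=A[:h]
cv2.imwrite("pics/c1.png",np.hstack([A,B]))
cv2.imwrite("pics/c2.png",cv2.resize(b[200:310,190:370],None,fx=4.4,fy=4.4,interpolation=cv2.INTER_CUBIC))
E
```

```text
(no output)
```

View pics/c1.png

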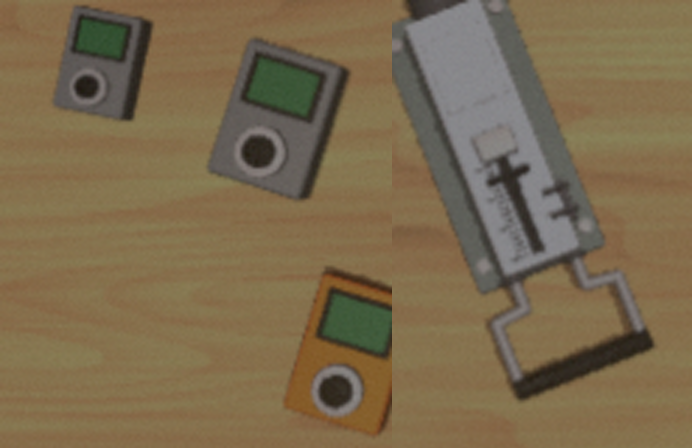

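View pics/c2.png

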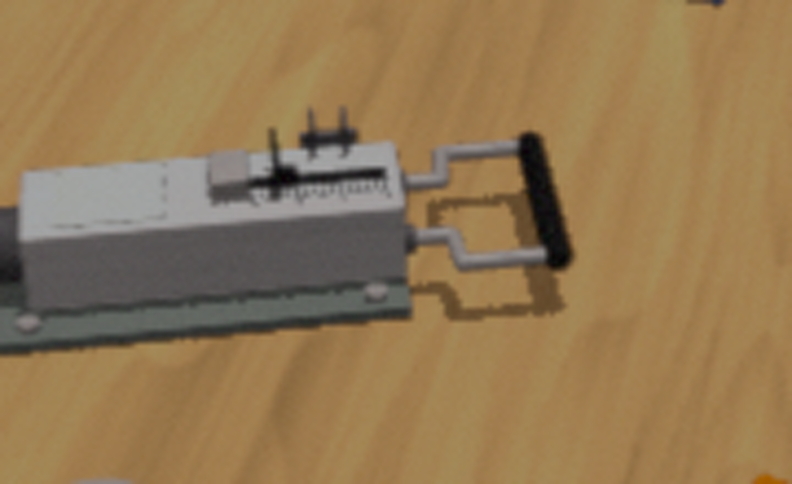

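Candidates for the logger, in top-view pixels: small grey (136,212), large grey (200,232), orange (226,315) and yellow (104,432). The large grey one fits: it isn't orange, and it is the larger of the two greys. The crop confirms this, with its button at about (189,244). The gauge is at (310,160), with the pointer block behind the rider and the ridges in front on the right edge.

```bash
python3 - <<'E'
from h import *
c=lambda x,y:((x-392)/3+270,y/3+110)
P=at_z("top",[c(507,278),c(406,35),c(490,0),c(577,245)],.065); print("case",P.round(4), [np.linalg.norm(P[i]-P[i-1]).round(3) for i in range(4)])
H=at_z("top",[c(517,388),c(650,338)],.036)
print("bar",H.round(4),np.linalg.norm(H[0]-H[1]))
ax=P[1]+P[2]-P[0]-P[3]; print("yaw case",np.degrees(np.arctan2(ax[1],ax[0])))
b=H[0]-H[1]; print("yaw bar",np.degrees(np.arctan2(-b[0],b[1])))
e=at_z("top",[c(412,33),c(507,262),],.065)
yaw=np.radians(np.degrees(np.arctan2(ax[1],ax[0])))
ux=np.array([np.cos(yaw),np.sin(yaw),0]);uy=np.array([-ux[1],ux[0],0])
O=(P[0]+P[3])/2;O[2]=0
print("O",O)
s=lambda x,y:(x/4.4+190,y/4.4+200)
for n,uv,z in[("handle",H.mean(0)*0,0)]: print("handle g",(H.mean(0)-O)@ux,(H.mean(0)-O)@uy)
def g(cam,uv,z,l):
    p=at_z(cam,[uv],z)[0]-O; print(l,cam,(p@ux*1e3).round(1),(p@uy*1e3).round(1))
g("side",s(272,130),.089,"rider top")
g("side",s(310,108),.085,"ridge rear");g("side",s(344,108),.085,"ridge front")
g("side",s(250,153),.079,"block front top far"); g("side",s(398,145),.065,"case fr right");g("side",s(405,205),.065,"case fr left")
g("top",c(487,180),.089,"rider L");g("top",c(528,165),.089,"rider R")
g("top",c(545,190),.085,"ridge rear L");g("top",c(555,215),.085,"ridge fr L")
g("top",c(487,165),.079,"block fr L");g("top",c(515,153),.079,"block fr R")
for n in("rider","marks","bow","handle"):
  for k in("top","side"):
    r.capture(k)
    d=r.place_of(k,n)
    if d: p=np.array(d[0]["centre"])-O; print(n,k,(p@ux*1e3).round(1),(p@uy*1e3).round(1))
E
```

```text
case [[0.5699 0.0882 0.065 ]
 [0.763  0.1645 0.065 ]
 [0.7896 0.0981 0.065 ]
 [0.5947 0.0334 0.065 ]] [np.float64(0.06), np.float64(0.208), np.float64(0.072), np.float64(0.205)]
bar [[ 0.4853  0.0824  0.036 ]
 [ 0.5231 -0.0237  0.036 ]] 0.11256196408217632
yaw case 19.98080245166771
yaw bar 19.631621223141313
O [0.58232444 0.06077283 0.        ]
handle g -0.08415873866676803 -0.0028316284824595013
rider top side 73.1 -12.3
ridge rear side 50.3 -36.9
ridge front side 30.7 -34.6
block front top far side 86.5 -5.3
case fr right side 0.7 -21.7
case fr left side 1.9 35.2
rider L top 71.0 17.7
rider R top 70.6 -15.7
ridge rear L top 48.5 -21.1
ridge fr L top 27.8 -21.4
block fr L top 83.6 13.3
block fr R top 84.5 -10.1
rider top 66.4 2.6
rider side 75.9 0.5
marks side 43.2 1.6
bow top -50.9 3.4
bow side -53.2 1.4
handle top -84.9 -4.4
handle side -87.8 -0.3
```

```bash
cat >> h.py <<'E'
def shift(t,yaw=None):
    s=r.sense();R=np.array(s["ee_rot"]);d=R.T@(np.array(t)-s["tcp_pos"])*100
    tw=None
    if yaw is not None:
        cur=np.degrees(np.arctan2(R[1,1],R[0,1])); tw=-((yaw-cur+180)%360-180)
    print("shift cm",d.round(2),"twist",tw,"t",s["time_s"],"F",s["wrist_force"].round(2),"w",s["gripper_width"])
E
python3 -c "
from h import *
shift([.504,.029,.15],200)"
```

```text
shift cm [-48.13  47.28   7.25] twist -89.1578494759591 t 1.9 F [-0.4  -0.26  0.79] w 1.000185199962132
```

Emit:
{"fn": "carry_out", "kwargs": {
  "steps": [
    [[-3,3,0.4],-5.6],
    [[-6,5.9,0.9],-11.1],
    [[-9,8.9,1.3],-16.7],
    [[-12,11.8,1.8],-22.3],
    [[-15,14.8,2.2],-27.9],
    [[-18,17.7,2.7],-33.4],
    [[-21,20.7,3.2],-39],
    [[-24,23.6,3.6],-44.6],
    [[-27,26.6,4],-50.2],
    [[-30,29.5,4.5],-55.7],
    [[-33,32.5,5],-61.3],
    [[-36,35.4,5.4],-66.9],
    [[-39,38.4,5.8],-72.4],
    [[-42,41.3,6.3],-78],
    [[-45,44.3,6.8],-83.6],
    [[-48.1,47.3,7.2],-89.2],
    [[-48.1,47.3,7.2],-89.2],
    [[-48.1,47.3,7.2],-89.2],
    [[-48.1,47.3,7.2],-89.2]
  ],
  "gripper": 0.2
}}

```text
time_s: 3.8
tcp_pos: [0.5031, 0.0286, 0.1506]
ee_rot: [[0.342, -0.94, -0.0], [-0.94, -0.342, -0.0], [-0.0, 0.0, -1.0]]
wrist_force: [-0.4, -1.0, -0.3]
gripper_width: 0.601
```

```bash
python3 -c "
from h import *
shift([.504,.029,.018],200); print(r.sense()['tcp_pos'])
save('side','s1.png',(180,160,380,310),4)"
```

```text
shift cm [-1.000e-02 -1.000e-01  1.326e+01] twist -0.00623861936242065 t 3.8 F [-0.4  -1.02 -0.29] w 0.6012701520525827
[0.50312424 0.02858719 0.15055483]
```

View pics/s1.png

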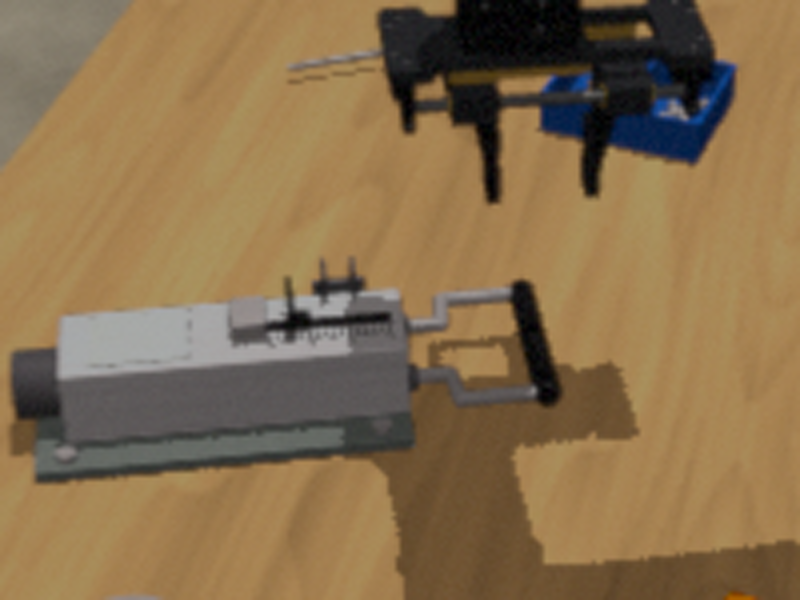

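Gripper is aligned, with one finger on each side of the bar (fingers at (490,200) and (590,195); bar at (535,340)). Descending and gripping.

Emit:
{"fn": "carry_out", "kwargs": {
  "steps": [
    [[0,-0.1,2],0],
    [[0,-0.1,4],0],
    [[0,-0.1,6],0],
    [[0,-0.1,8],0],
    [[0,-0.1,10],0],
    [[0,-0.1,11.5],0],
    [[0,-0.1,12.5],0],
    [[0,-0.1,13],0],
    [[0,-0.1,13],0],
    [[0,-0.1,13],0]
  ]
}}

```text
time_s: 4.85
tcp_pos: [0.5045, 0.0286, 0.0213]
ee_rot: [[0.341, -0.94, 0.001], [-0.94, -0.341, 0.0], [0.0, -0.001, -1.0]]
wrist_force: [1.3, -0.5, -0.4]
gripper_width: 0.602
```

Emit:
{"fn": "carry_out", "kwargs": {
  "steps": [
    [[0,0,0],0],
    [[0,0,0],0],
    [[0,0,0],0],
    [[0,0,0],0],
    [[0,0,0],0],
    [[0,0,0],0],
    [[0,0,0],0]
  ],
  "gripper": -1
}}

```text
time_s: 5.55
tcp_pos: [0.5048, 0.0287, 0.0214]
ee_rot: [[0.342, -0.94, 0.002], [-0.94, -0.342, 0.0], [0.0, -0.002, -1.0]]
wrist_force: [0.7, 0.6, 1.1]
gripper_width: 0.199
```

```bash
python3 -c "
from h import *
shift([.504,.029,.02],200); s=r.sense();print(s['tcp_pos'],s['moment'])"
```

```text
shift cm [-0.06  0.07  0.14] twist -0.019451132856147524 t 5.55 F [0.73 0.6  1.1 ] w 0.1992893998109205
[0.50484115 0.0287027  0.02143815] [0.11084969 0.01452728 0.11745044]
```

Emit:
{"fn": "carry_out", "kwargs": {
  "steps": [
    [[0,0.2,0],0],
    [[0,0.4,0],0],
    [[0,0.7,0],0],
    [[0,1,0],0],
    [[0,1.3,0],0],
    [[0,1.6,0],0],
    [[0,1.9,0],0],
    [[0,2.2,0],0],
    [[0,2.5,0],0],
    [[0,2.8,0],0],
    [[0,3,0],0],
    [[0,3,0],0],
    [[0,3,0],0]
  ]
}}

```text
time_s: 6.85
tcp_pos: [0.48, 0.0193, 0.0215]
ee_rot: [[0.343, -0.939, 0.009], [-0.939, -0.343, 0.002], [0.001, -0.009, -1.0]]
wrist_force: [9.2, -1.5, -9.3]
gripper_width: 0.199
```

```bash
python3 -c "
from h import *
s=r.sense();p=s['tcp_pos']-np.array([.50484,.0287,.02144]);R=s['ee_rot'];print((R.T@p*1000).round(1),(R.T@s['wrist_force']).round(2))
save('side','s2.png',(210,210,310,285),8)"
```

```text
[ 0.4 26.6 -0.3] [ 4.53 -8.07  9.38]
```

View pics/s2.png

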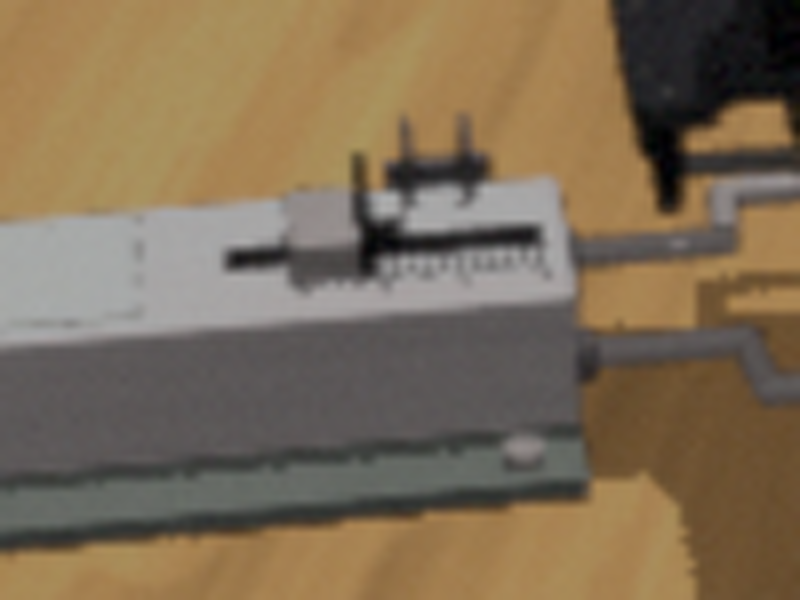

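```bash
cat >> h.py <<'E'
O=np.array([.58232,.06077,0]);yw=np.radians(19.9)
ux=np.array([np.cos(yw),np.sin(yw),0]);uy=np.array([-ux[1],ux[0],0])
def gx(uv,y,z,cam="side"):
    # gauge x of the point on line (y,z fixed) whose image column matches
    from scipy.optimize import brentq
    return 1e3*brentq(lambda x:proj(cam,O+x*ux+y*uy+np.array([0,0,z]))[0,0]-uv[0],-.1,.25)
E
python3 -c "
from h import *
s=lambda x,y:(x/8+210,y/8+210)
print('rider',gx(s(358,155),-.012,.089),gx(s(367,270),.017,.068))
for u in(405,464):print('ridge',gx(s(u,120),-.035,.085))
s4=lambda x,y:(x/4.4+190,y/4.4+200)
print('before',gx(s4(272,130),-.012,.089),gx(s4(310,108),-.035,.085),gx(s4(344,108),-.035,.085))
P=O+.071*ux
for y in(-.017,.017):
  print(proj('side',[O+.059*ux+y*uy+[0,0,.089],O+.059*ux+y*uy+[0,0,.065]]))
r.capture('side')
for t in('rider','marks'):print([((np.array(d['centre'])-O)@ux*1e3,d['confidence']) for d in r.place_of('side',t)])
"
```

```text
rider 65.82836666984943 65.52637656479153
ridge 49.995199637428286
ridge 31.152777218994927
before 73.14878611268439 50.42974565234693 30.68723792177239
[[257.37690343 228.04571032]
 [257.84763851 235.62586556]]
[[258.09202416 236.12534728]
 [258.56318183 243.77440628]]
[(np.float64(67.44717714491313), 0.54)]
[(np.float64(44.9295797618126), 0.58)]
```

The rider is at gauge x≈65.7 mm (it moved 7), and the marks' middle is at ≈40.6. About 25 mm are left, so I'll pull most of it and then re-measure.

Emit:
{"fn": "carry_out", "kwargs": {
  "steps": [
    [[0,0.4,0],0],
    [[0,0.6,0],0],
    [[0,0.8,0],0],
    [[0,1,0],0],
    [[0,1.2,0],0],
    [[0,1.4,0],0],
    [[0,1.6,0],0],
    [[0,1.8,0],0],
    [[0,2,0],0],
    [[0,2.2,0],0],
    [[0,2.3,0],0],
    [[0,2.3,0],0],
    [[0,2.3,0],0]
  ]
}}

```text
time_s: 8.35
tcp_pos: [0.4639, 0.0131, 0.0216]
ee_rot: [[0.344, -0.939, 0.02], [-0.939, -0.344, 0.006], [0.002, -0.02, -1.0]]
wrist_force: [14.1, -1.1, -15.3]
gripper_width: 0.2
```

```bash
python3 -c "
from h import *
s=r.sense();p=s['tcp_pos']-np.array([.50484,.0287,.02144]);R=s['ee_rot'];print((R.T@p*1000).round(1),(R.T@s['wrist_force']).round(2))
save('side','s3.png',(210,210,310,285),8)"
```

```text
[ 0.6 43.8 -1. ] [  5.85 -12.56  15.54]
```

View pics/s3.png

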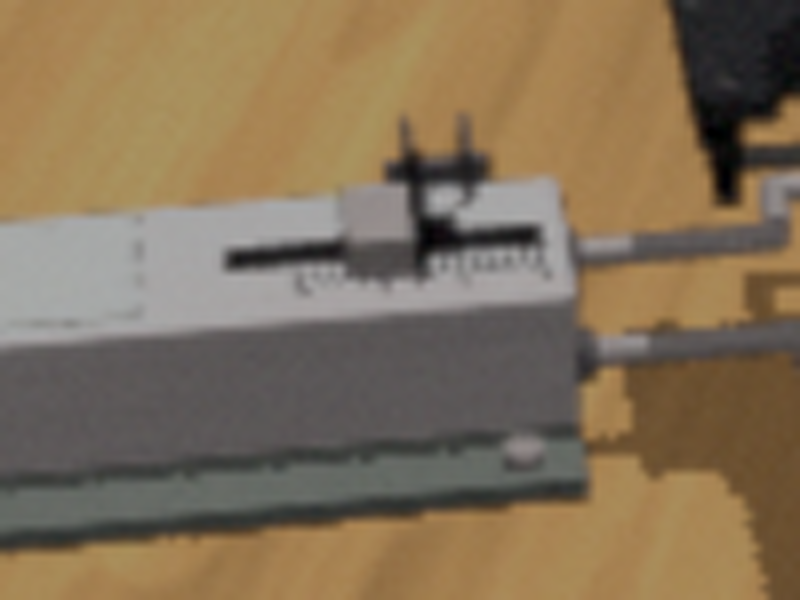

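Emit:
{"fn": "carry_out", "kwargs": {
  "steps": [
    [[0,0.7,0],0],
    [[0,0.8,0],0],
    [[0,0.9,0],0],
    [[0,1,0],0],
    [[0,1.1,0],0],
    [[0,1.2,0],0],
    [[0,1.3,0],0],
    [[0,1.3,0],0],
    [[0,1.3,0],0]
  ]
}}

```text
time_s: 9.3
tcp_pos: [0.4581, 0.0108, 0.0217]
ee_rot: [[0.346, -0.938, 0.033], [-0.938, -0.345, 0.01], [0.002, -0.034, -0.999]]
wrist_force: [15.5, -0.2, -17.7]
gripper_width: 0.196
```

```bash
python3 -c "
from h import *
s0=lambda x,y:(x/8+210,y/8+210)
print('s3 rider',gx(s0(414,155),-.012,.089),gx(s0(422,275),.017,.067))
s=r.sense();p=s['tcp_pos']-np.array([.50484,.0287,.02144]);R=s['ee_rot'];print((R.T@p*1000).round(1),(R.T@s['wrist_force']).round(2))
save('side','s4.png',(210,210,310,285),8)
save('top','t4.png',(290,140,350,185),10)"
```

```text
s3 rider 48.29931629087729 48.48774723818298
[ 0.6 50.  -1.9] [  5.45 -13.87  18.19]
```

View pics/s4.png

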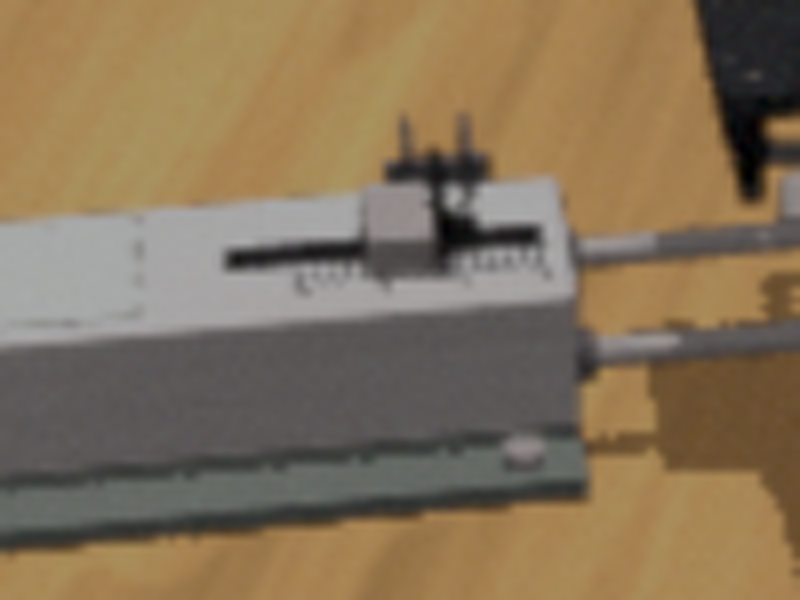

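Rider is at ≈42 mm, between the ridges (405 and 464) with its column at 435. I'll add about 1.5 mm to centre it, then ease back slowly. The first rows keep the arm's compliance offset so the handle doesn't jump.

Emit:
{"fn": "carry_out", "kwargs": {
  "steps": [
    [[0,0.8,0],0],
    [[0,0.9,0],0],
    [[0,0.9,0],0],
    [[0,0.7,0],0],
    [[0,0.5,0],0],
    [[0,0.3,0],0],
    [[0,0.1,0],0],
    [[0,-0.1,0],0],
    [[0,-0.3,0],0],
    [[0,-0.5,0],0],
    [[0,-0.7,0],0],
    [[0,-0.9,0],0],
    [[0,-1.1,0],0],
    [[0,-1.3,0],0],
    [[0,-1.5,0],0],
    [[0,-1.7,0],0],
    [[0,-1.9,0.1],0],
    [[0,-2.1,0.1],0],
    [[0,-2.3,0.1],0],
    [[0,-2.4,0.1],0]
  ]
}}

```text
time_s: 11.4
tcp_pos: [0.483, 0.0204, 0.0218]
ee_rot: [[0.346, -0.937, 0.038], [-0.938, -0.346, 0.012], [0.002, -0.039, -0.999]]
wrist_force: [5.5, 2.3, -5.5]
gripper_width: 0.196
```

```bash
python3 -c "
from h import *
s=r.sense();p=s['tcp_pos']-np.array([.50484,.0287,.02144]);R=s['ee_rot'];print(R.round(3),(R.T@p*1000).round(1),(R.T@s['wrist_force']).round(2))"
```

```text
[[ 0.346 -0.937  0.038]
 [-0.938 -0.346  0.012]
 [ 0.002 -0.039 -0.999]] [ 0.3 23.3 -1.3] [-0.23 -5.74  5.76]
```

Emit:
{"fn": "carry_out", "kwargs": {
  "steps": [
    [[0,0.1,0],0],
    [[0,0,0],0],
    [[0,-0.1,0],0],
    [[0,-0.2,0],0],
    [[0,-0.4,0],0],
    [[0,-0.5,0],0],
    [[0,-0.6,0],0],
    [[0,-0.8,0],0],
    [[0,-0.9,0],0],
    [[0,-1,0],0],
    [[0,-1.2,0],0],
    [[0,-1.3,0],0],
    [[0,-1.4,0],0],
    [[0,-1.6,0.1],0],
    [[0,-1.7,0.1],0],
    [[0,-1.8,0.1],0],
    [[0,-1.9,0.1],0],
    [[0,-2,0.1],0],
    [[0,-2,0.1],0]
  ]
}}

```text
time_s: 13.3
tcp_pos: [0.5012, 0.0272, 0.0218]
ee_rot: [[0.346, -0.937, 0.037], [-0.938, -0.346, 0.011], [0.002, -0.038, -0.999]]
wrist_force: [-2.7, 4.6, 0.7]
gripper_width: 0.194
```

```bash
python3 -c "
from h import *
s=r.sense();p=s['tcp_pos']-np.array([.50484,.0287,.02144]);R=s['ee_rot'];print(R.round(3),(R.T@p*1000).round(1),(R.T@s['wrist_force']).round(2))
save('side','s5.png',(210,210,310,285),8)"
```

```text
[[ 0.346 -0.937  0.037]
 [-0.938 -0.346  0.011]
 [ 0.002 -0.038 -0.999]] [ 0.1  3.9 -0.5] [-5.25  0.93 -0.73]
```

View pics/s5.png

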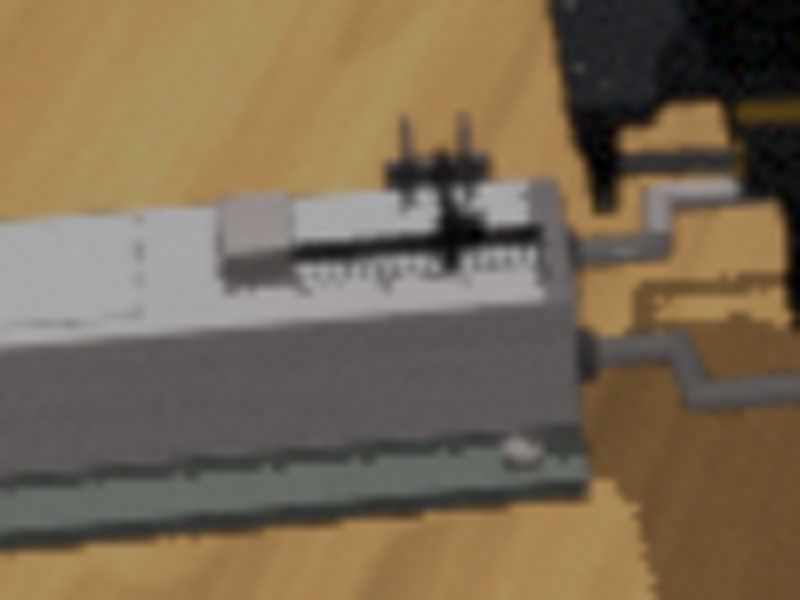

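Block is home: its left edge is at column 237.3 in the full picture, against 237.5 at the start. The rider stayed between the ridges. Releasing and lifting.

Emit:
{"fn": "carry_out", "kwargs": {
  "steps": [
    [[0,0,0],0],
    [[0,0,0],0],
    [[0,0,0],0],
    [[0,0,0],0],
    [[0,0,0],0],
    [[0,0,-1],0],
    [[0,0,-2.5],0],
    [[0,0,-4.5],0],
    [[0,0,-7],0],
    [[0,0,-10],0],
    [[0,0,-13],0],
    [[0,0,-13],0]
  ],
  "gripper": 0.2
}}

```text
time_s: 14.55
tcp_pos: [0.4993, 0.0264, 0.1569]
ee_rot: [[0.347, -0.937, 0.047], [-0.938, -0.347, 0.014], [0.003, -0.049, -0.999]]
wrist_force: [-0.0, -0.8, 0.4]
gripper_width: 0.599
```

```bash
python3 - <<'E'
from h import *
s0=lambda x,y:(x/8+210,y/8+210)
print('rider',gx(s0(440,155),-.012,.089),gx(s0(452,265),.017,.067))
for n in("top","side"):
    save(n,"z_%s.png"%n)
    for t in("record_top","handle"):
        print(n,t,[(np.round(d["centre"],4).tolist(),round(d["confidence"],2)) for d in r.place_of(n,t)])
# button in top view: dark disc, z=.067
a=cv2.imread("pics/z_top.png",0)[230:260,172:208]; 
m=(a<55).astype(np.uint8);k,l,st,c=cv2.connectedComponentsWithStats(m)
for i in range(1,k):
    if st[i,4]>30: uv=c[i]+[172,230]; print(st[i],uv,at_z("top",[uv],.067))
shift([.477,.366,.12])
E
```

```text
rider 40.13657735019459 39.137105326488665
top record_top [([0.2811, 0.3023, 0.0665], 0.66), ([0.5386, 0.5186, 0.0547], 0.59), ([0.4754, 0.3681, 0.0677], 0.4)]
top handle []
side record_top [([0.4744, 0.3617, 0.0652], 0.71), ([0.5375, 0.5165, 0.0518], 0.65), ([0.2789, 0.3043, 0.0675], 0.54)]
side handle [([0.4963, 0.0274, 0.0361], 0.93), ([0.5863, 0.0663, 0.0012], 0.74)]
[15  9 11 11 93] [191.83870968 243.79569892] [[0.47865363 0.36157483 0.067     ]]
shift cm [-32.6   -9.91   3.36] twist None t 14.85 F [0.42 0.31 0.04] w 0.6011159303794441
```

Emit:
{"fn": "carry_out", "kwargs": {
  "steps": [
    [[-3.5,-1.1,0.4],0],
    [[-7.5,-2.3,0.8],0],
    [[-11.5,-3.5,1.2],0],
    [[-15.5,-4.7,1.6],0],
    [[-19.5,-5.9,2],0],
    [[-23.5,-7.1,2.4],0],
    [[-27.5,-8.3,2.8],0],
    [[-30.5,-9.3,3.2],0],
    [[-32.3,-9.8,3.4],0],
    [[-32.3,-9.8,4.5],0],
    [[-32.3,-9.8,5.3],0],
    [[-32.3,-9.8,5.3],0],
    [[-32.3,-9.8,5.3],0]
  ],
  "gripper": -1
}}

```text
time_s: 16.15
tcp_pos: [0.4778, 0.3616, 0.1003]
ee_rot: [[0.345, -0.938, 0.034], [-0.939, -0.345, 0.01], [0.003, -0.035, -0.999]]
wrist_force: [0.9, 0.1, -0.2]
gripper_width: 0.004
```

```bash
python3 -c "
from h import *
shift([.477,.363,.067]); print(r.sense()['tcp_pos'])
save('side','s6.png',(220,270,360,375),5.5)"
```

```text
shift cm [-0.17  0.14  3.33] twist None t 16.15 F [ 0.88  0.14 -0.16] w 0.004097197008605388
[0.47777678 0.36156419 0.10033249]
```

View pics/s6.png

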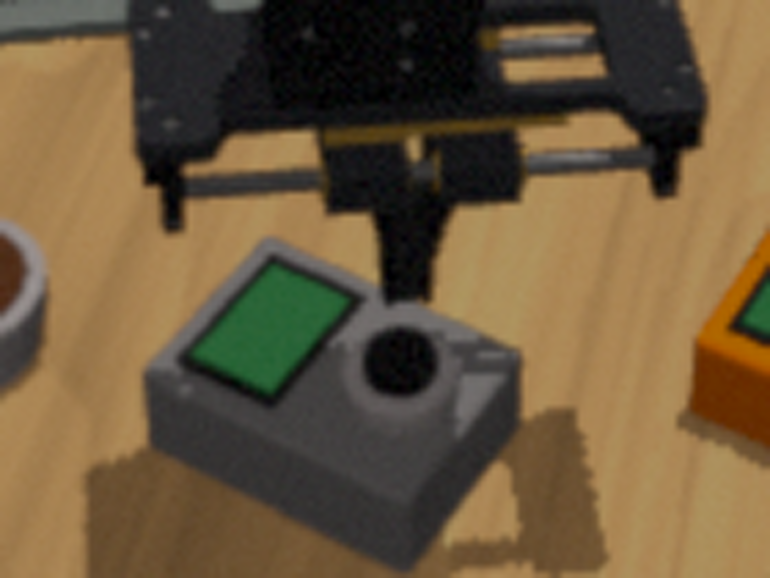

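Emit:
{"fn": "carry_out", "kwargs": {
  "steps": [
    [[-0.2,0.1,1],0],
    [[-0.2,0.1,2],0],
    [[-0.2,0.1,2.7],0],
    [[-0.2,0.1,3.2],0],
    [[-0.2,0.1,3.5],0],
    [[-0.2,0.1,3.8],0],
    [[-0.2,0.1,4.1],0],
    [[-0.2,0.1,4.3],0],
    [[-0.2,0.1,4.3],0],
    [[-0.2,0.1,4.3],0],
    [[-0.2,0.1,4.3],0]
  ]
}}

```text
time_s: 17.3
tcp_pos: [0.4773, 0.3635, 0.0612]
ee_rot: [[0.346, -0.938, 0.035], [-0.938, -0.346, 0.009], [0.003, -0.036, -0.999]]
wrist_force: [-9.1, -3.6, 19.3]
gripper_width: 0.001
```

At z 0.0612 with 19 N, well over the 5 N needed, the button is at its stop. Lifting away.

Emit:
{"fn": "carry_out", "kwargs": {
  "steps": [
    [[0,0,0.3],0],
    [[0,0,0],0],
    [[0,0,-0.4],0],
    [[0,0,-0.8],0],
    [[0,0,-1.5],0],
    [[0,0,-3],0],
    [[0,0,-5],0],
    [[0,0,-8],0],
    [[0,0,-11],0],
    [[0,0,-11],0],
    [[0,0,-11],0],
    [[0,0,-11],0]
  ]
}}

```text
time_s: 18.5
tcp_pos: [0.473, 0.362, 0.17]
ee_rot: [[0.345, -0.938, 0.033], [-0.938, -0.345, 0.008], [0.004, -0.034, -0.999]]
wrist_force: [-0.3, -1.0, -1.1]
gripper_width: 0.005
```

```bash
python3 - <<'E'
from h import *
s=r.sense();print(s['time_s'],s['wrist_force'].round(2),s['tcp_pos'].round(3))
for n in("top","side"):
    save(n,"f_%s.png"%n)
    for t in("record_top","tray","portafilter","screwdriver"):
        print(n,t,[(np.round(d["centre"],3).tolist(),round(d["confidence"],2)) for d in r.place_of(n,t)[:3]])
a=cv2.imread("pics/f_top.png");b=cv2.imread("pics/f_side.png")
A=cv2.resize(b[200:330,190:330],(560,520),interpolation=cv2.INTER_CUBIC)
cv2.imwrite("pics/f.png",A)
E
```

```text
18.5 [-0.34 -0.96 -1.13] [0.473 0.362 0.17 ]
top record_top [([0.537, 0.516, 0.052], 0.61), ([0.476, 0.37, 0.065], 0.45), ([0.282, 0.303, 0.066], 0.41)]
top tray []
top portafilter [([0.665, 0.341, 0.002], 0.67), ([0.623, 0.077, 0.063], 0.21)]
top screwdriver [([0.694, -0.354, -0.002], 0.83), ([0.665, 0.341, 0.002], 0.69)]
side record_top [([0.476, 0.364, 0.064], 0.56), ([0.277, 0.306, 0.067], 0.46), ([0.538, 0.519, 0.049], 0.42)]
side tray []
side portafilter [([0.494, 0.028, 0.035], 0.74), ([0.668, 0.343, 0.001], 0.71)]
side screwdriver []
```

View pics/f.png

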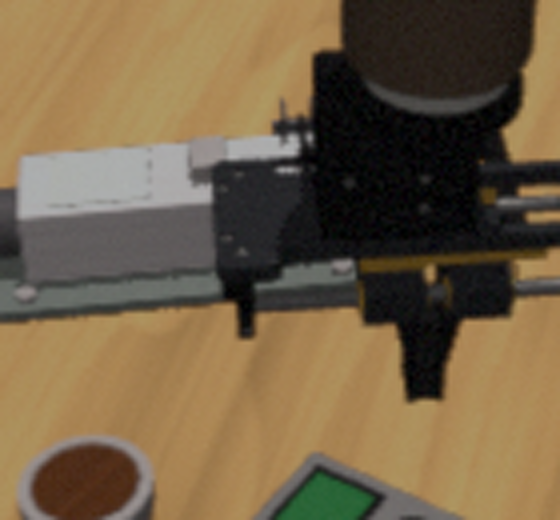

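```bash
python3 -c "
from station import r
print(r.finish_job())"
```

```text
the job is handed in; nothing more can be done
None
```

I drew the gauge out, eased it home, pressed the record button fully and let it up, then handed the job in at 18.5 s of the 51 s allowed.

- **Drag pointer:** I drew the handle out about 51 mm by its crossbar. After I eased it back, the pointer measured at about 39–40 mm along the gauge. The middle of the marks is at about 40.6 mm, so it stands between the ridges.
- **Spring:** I kept hold of the handle all the way back, at about 10–20 mm/s. The pointer block came back to its starting place in the picture (column 237.3, 237.5 at the start).
- **Record button:** I pressed the button on the large grey box. The small grey box and the orange and yellow ones did not fit the description. The tip stopped at 61.2 mm above the bench with 19 N on the wrist, which means fully down, and I then lifted to 17 cm, clear of everything.

**What the last checks did not show:**
- The gripper hid the drag pointer in the last view. Its final position is from the picture taken before I let go of the handle, and nothing came near it after that.
- The portafilter and screwdriver were found within a few millimetres of where they started.
- The tray was not found in the last pictures. The arm never worked near it.
- The networks put the button top at 64–65 mm in the last pictures, slightly under the stated 67 mm but within their error. I did not see it up in a close view.

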